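# Mesh the face-brush head with its handle and keep it pressed home

## Task

Take the square bristle head out of the wooden peg board, turn it until its cross-shaped stem meshes with the cross-shaped socket on top of the face-brush handle, and push it fully home against the spring. Finish while still holding the head and pressing it down, without letting go, because it springs back up when released. Leave the smooth round head, the vase, the comb and the kajal case where they are.

Things in the scene. Friction and masses are not known exactly. Their poses are not given: they have to be found in the camera images.
- brush_center (a point): Centre of the white square bristle head (loose, 70 g): block 46 x 46 x 26 mm high, flat sides, bristles 10 mm higher in a 40 mm round patch. Under the block a cross-shaped stem reaches 22 mm down: 26 mm across, bars 6 mm wide (last 4 mm: 22 across, 4.5 wide). z up; x, y along the bars and square to the sides. Starts upright, stem in a well of the board, block resting on the board's top.
- socket (a point): Mouth centre of the cross socket, 112 mm up, on top of the fixed handle (white 46 mm square column on a round 90 mm dock). z up; x, y along its slots and square to the column's sides. Slots 8.5 mm wide, 30 mm across, unchamfered: the stem fits in any quarter turn, 1.2 mm to spare. Spring plunger 16 mm below the mouth. Fully home the block rests on the column, head centre 13 mm above this point.
- plunger (a joint): Spring plunger inside the socket, m pressed down: 0 at rest, 0.006 when the head is fully home (end stop at 0.008). It pushes back with 3.6 N at 0 and 10.8 N at 0.006, more than the head weighs.
- board: Wooden peg board, fixed, 120 (x) x 270 (y) x 30 mm high, origin at the centre of its underside. Square wells 30 mm wide go through it at y = -85 and y = +15 mm in its frame, one holding the bristle head, the other the smooth head. Two ear studs on pegs rise 22 mm above the board at y = +105 mm, x = -28 and +28 mm.
- dome_center (a point): The other head (loose, leave alone): round smooth dome 40 mm wide, its body 29 mm high, on a plain round stem, in the other well of the board. This point lies 13 mm above its underside.
- vase: White ceramic vase, loose, leave alone: 72 mm wide, 140 mm high, origin at the centre of its underside.
- comb_center (a point): Black wide-tooth comb lying flat, loose, leave alone: 170 mm long (its y), 44 mm wide, 5 mm thick; this point is near its middle.
- kajal_center (a point): Purple kajal case with twist cap standing upright, loose, leave alone: 22 mm wide, 85 mm high; this point is at half height.
Things that resemble listed ones, but are neither listed nor needed, are in the scene too. Leave any red or yellow look-alike of the part that bears socket alone. Leave any purple look-alike of the part that bears brush_center alone.

How it is judged:
On the way, in this order (a step that is already met when the one before it is completed fails the run):
1. the bristle head is held by the gripper, its stem lifted clear of the board (z of brush_center in the frame of board above 0.072 m and contact force between the fingers and brush above 1 N), for 0.1 s.
2. the stem is meshed, at least 8 mm into the socket (z of brush_center in the frame of socket below 0.027 m and horizontal distance between brush_center and socket below 0.004 m), for 0.05 s.
At the end, for the whole second after the job is handed in: Ends holding: the gripper's fingers are still on the bristle head (over 1 N), whose stem is in the socket (within 3 mm of its axis, tilted under 0.08 rad), its underside within 2 mm of the handle's top, the spring plunger held down more than 4 mm and loaded by the head with over 3 N (value of joint plunger above 0.004 m and z of brush_center in the frame of socket below 0.015 m and horizontal distance between brush_center and socket below 0.003 m and angle between brush_center's own z axis and vertical below 0.08 rad and contact force between the fingers and brush above 1 N and contact force between brush and plunger above 3 N); the arm keeps its last pose, push and grip.
It fails at once if the smooth round head, the vase, the comb or the kajal case is moved more than 30 mm (distance of any of dome_center, vase, comb_center, kajal_center from where it was at the start of the episode above 0.03 m).
It also fails if it takes over 40 s, if anything falls off the work surface, if the arm or the gripper's body presses on something with over 40 N, if the wrist force passes 120 N, or if a joint passes its speed limit or range.

## Robot

A 6-joint arm with a two-finger parallel gripper is mounted at the origin on the work surface. World frame = base frame: x ahead of the robot, y to its left, z up, the work surface at z = 0. Lengths are in m, angles in rad, forces in N, time in s.
With the tool pointing down it reaches from about 0.25 to 0.775 m from the base axis. Payload 4 kg.
Tool frame: the origin (TCP) lies midway between the tips of the shut fingers; the grasp point (between the pads) lies 19 mm behind it; z points along the fingers, x is the direction in which the jaws open and shut, and the axes are right-handed (so a half turn about z gives the same grasp; the last joint's range is limited). The gripper opens to 94 mm and grips with 3 to 60 N. Pads are 16 mm wide; open, the fingers measure 119 mm over their backs; the gripper's body (75 mm by 177 mm) begins 78 mm behind the grasp point.
Start: joints at [1.161, 0.087, 1.371, -0, 1.684, -0.103], TCP at [0.166, 0.524, 0.206] pointing down, gripper open.
Joint ranges: [-3.1, 3.1], [-0.76, 2.03], [0.27, 2.55], [-1.08, 4.22], [0.17, 2.65], [-2.57, 2.57]. Speed limits (rad/s): [2.79, 2.79, 3.14, 3.14, 3.14, 3.14].

## Interface

Orientations are given as [roll, pitch, yaw] about the fixed x, y, z axes, in that order (R = Rz(yaw) Ry(pitch) Rx(roll)).
In Python, from bench import robot, eyes, close_job gives the robot as it stands.
- The arm moves only by the shell command python3 -m jog 'ROWS'. ROWS is JSON, a list of rows, each a list of 3 entries, a list of its own where there are three numbers: the turn, a rotation vector about the tool's x, y, z in degrees, then the shift along the tool's x, y, z in mm, then the closure, from -1 (fully open) to 1 (shut). In form: [[[wx, wy, wz], [x, y, z], claw], ...]. A call has 1 to 5 rows; each row is the pose to reach, as a shift and turn from the pose commanded when the call began, along the tool's axes at that moment; what a row does not reach only later rows make up. A row lasts 1/10 s, in which the tool goes at most 50 mm and 8.59 degrees, less where a joint would pass 70% of its speed; a pose out of reach is approached as far as the arm can. A call with a gripper value outside its range is refused whole. The fingers move at their own pace and stop on an object; the grip force is fixed at half the most. Time passes only in rows, so rows that repeat a pose let the fingers close. It gives the time, the measured TCP pose, the force and the opening at its end, in the units of the state.
- robot.get_obs(): the state, without advancing time (a new reading comes with each control period).
- eyes.snapshot(name): name is "side" or "top"; returns (picture, depth): 400x640x3 uint8, red, green, blue; 400x640 float32, m along the optical axis (not along the pixel's ray), 0 where there is no reading.
- eyes.camera_params(name): a dict with "mtx" (3x3 intrinsics, pixels), "world_to_cam" (4x4, takes a point from world to camera coordinates). Camera axes: x right, y up, looking along -z (the intrinsics and any distortion apply to the point x, -y, -z); pixel columns grow to the right and rows downward; lengths in m; the calibration is good to about 2 mm. A picture is of the moment at which its call begins. camera_params takes no time and is no camera call.
- close_job(): hands the job in, once; it reports no verdict.
The state is a dict: "time": time; "joint_positions": joint angles; "qvel": joint speeds; "joint_torque": joint torques, N m; "tool_pos": TCP position; "ee_rot": TCP orientation; "wrist_force": force on the tool from outside, world axes, zero at the start; "wrist_torque": the same for the moment, N m; "width": finger opening in m.
Only numpy, scipy, OpenCV 4.12 (cv2) and the standard library are available. Lean on these libraries where they do the work, as an engineer would, in place of code of your own. Each camera call takes 0.05 s, during which the arm holds its last target. There are 200 camera calls.

## Working session

There is one attempt and no reset: what is moved stays moved. The work goes in short steps, Python scripts to look and compute and a shell command to move; the robot and the scene stay as the last step left them, time stands still between calls to the robot, and variables do not carry over. Pictures are saved under pics/ and viewed, about 8 in all and at most 12, crops included, and the job is handed in when it is done.

```bash
mkdir -p pics
cat > h.py <<'E'
import numpy as np,cv2
from bench import robot,eyes
def snap(n,f=None):
    p,d=eyes.snapshot(n); c=eyes.camera_params(n)
    if f: cv2.imwrite('pics/'+f,p[:,:,::-1])
    return p,d,np.array(c['mtx']),np.array(c['world_to_cam'])
def cloud(d,K,T):
    v,u=np.mgrid[:d.shape[0],:d.shape[1]]
    P=np.stack([(u-K[0,2])/K[0,0]*d,-(v-K[1,2])/K[1,1]*d,-d],-1)
    W=(P-T[:3,3])@T[:3,:3]
    W[d==0]=np.nan
    return W
E
python3 - <<'E'
from h import *
for n in('top','side'):
    p,d,K,T=snap(n,n+'1.png'); np.savez(n+'1.npz',p=p,d=d,K=K,T=T); print(n,K.tolist(),T.round(3).tolist())
print(robot.get_obs())
E
```

```text
top [[434.6479614135402, 0.0, 320.12406398533807], [0.0, 434.6479614135402, 199.7477850189704], [0.0, 0.0, 1.0]] [[0.001, -1.0, 0.018, 0.053], [0.988, 0.004, 0.157, -0.576], [-0.157, 0.018, 0.987, -1.175], [0.0, 0.0, 0.0, 1.0]]
side [[414.48830267371557, 0.0, 318.9296865882921], [0.0, 414.48830267371557, 195.29389475906055], [0.0, 0.0, 1.0]] [[0.684, -0.729, 0.007, -0.342], [0.494, 0.471, 0.73, -0.403], [-0.536, -0.496, 0.683, -0.619], [0.0, 0.0, 0.0, 1.0]]
{'time': 0.1, 'joint_positions': array([ 1.16088638e+00,  8.78983446e-02,  1.37208436e+00, -3.79752836e-05,
        1.68359186e+00, -1.03108188e-01]), 'qvel': array([-0.0006998 , -0.00201414, -0.00306602, -0.00104385,  0.00074778,
        0.00049904]), 'joint_torque': array([ 2.11907281e-03, -3.41255701e+01, -3.03300691e+01,  7.20044668e-02,
        3.05128272e-02, -8.71077350e-05]), 'tool_pos': array([0.16593227, 0.52386112, 0.20442131]), 'ee_rot': array([-3.14142621e+00,  1.97527341e-03,  1.26399050e+00]), 'wrist_force': array([-0.25298561,  0.37532734,  0.43333197]), 'wrist_torque': array([-0.03567888, -0.05925911, -0.02925635]), 'width': 0.0938483715116152}
```

View pics/top1.png

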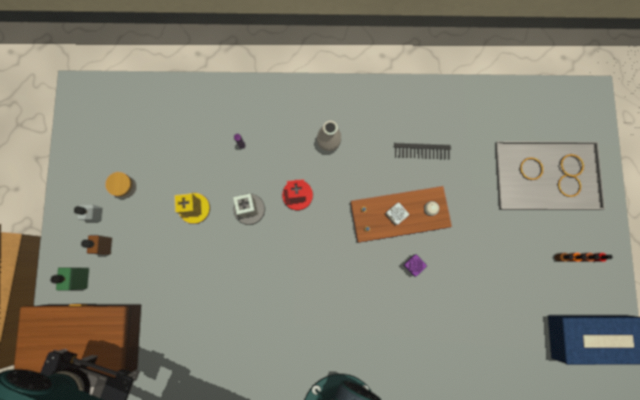

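View pics/side1.png

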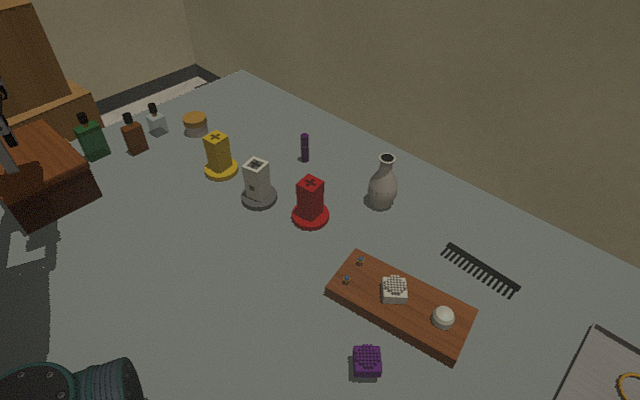

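Candidates: heads are white at top-view (398,214) and purple at (415,265). Handles are yellow (185,204), white (244,205) and red (296,191). The white head in the board and the white handle fit the description. Next I'll measure them and check enlarged crops.

```bash
cat > meas.py <<'E'
from h import *
def rect(m,W,name):
    q=W[m][:,:2]; q=q[~np.isnan(q[:,0])]
    r=cv2.minAreaRect(q.astype(np.float32)*1000); print(name,len(q),np.round(r[0],1),np.round(r[1],1),round(r[2],1),'med',np.round(np.median(q,0)*1000,1),'z',np.round(np.percentile(W[m][:,2],[5,50,95])*1000,1))
if __name__=='__main__':
  ims=[]
  for n in('top','side'):
    z=np.load(n+'1.npz'); p,d,K,T=[z[k] for k in'pdKT']; W=cloud(d,K,T)
    x,y,h=W[...,0],W[...,1],W[...,2]; s=p.max(-1).astype(int)-p.min(-1)
    print(n,'table',np.nanmedian(h[150:250,250:350]))
    r={'top':[(380,195,420,235),(225,185,270,230)],'side':[(375,265,415,310),(235,150,282,212)]}[n]
    for i,(a,b,c,e) in enumerate(r):
        box=np.zeros(h.shape,bool); box[b:e,a:c]=1
        for lo,hi in([(.045,.075)] if i==0 else [(.1,.13)]): rect(box&(h>lo)&(h<hi)&(s<60),W,f'{n} {"brush handle".split()[i]} {lo}')
        ims.append(cv2.resize(p[b:e,a:c],(390,290),interpolation=cv2.INTER_CUBIC)[:,:,::-1])
    if n=='top':
        box=np.zeros(h.shape,bool); box[180:248,345:460]=1
        rect(box&(h>.022)&(h<.036)&(s>40),W,'board')
  cv2.imwrite('pics/crop1.png',np.vstack([np.hstack(ims[:2]),np.hstack(ims[2:])]))
E
python3 meas.py
```

```text
top table -0.0002995170637819996
top brush 0.045 271 [ 538.5 -161.4] [45.9 46.4] 41.0 med [ 537.9 -159.6] z [50.9 57.2 67.6]
top handle 0.1 276 [555.4 257.7] [46.9 46.4] 13.1 med [555.2 257.6] z [103.7 111.2 114.8]
board 3431 [ 541.4 -176.6] [120.5 270.6] 9.4 med [ 536.4 -176.9] z [24.9 28.9 33. ]
side table -0.0010660706435589723
side brush 0.045 565 [ 535.9 -161.3] [45.7 46.5] 41.1 med [ 531.2 -163.1] z [47.7 57.7 65.3]
side handle 0.1 334 [552.8 258. ] [50.2 49.1] 14.0 med [550.  254.7] z [100.8 109.4 111.9]
```

View pics/crop1.png

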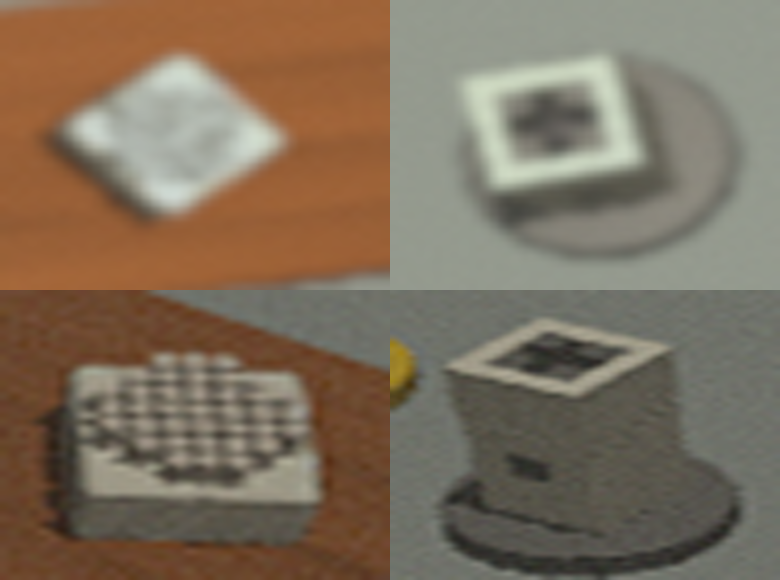

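The crop confirms both: the white bristle head sits in the board at about (538,-161) mm, block yaw 41°, which agrees with the well position predicted from the board. The white handle with the cross socket is at about (555,258) mm, yaw 13°. The grasp will put the TCP just above the board top.

```bash
cat > go.py <<'E'
import sys; from h import *
from scipy.spatial.transform import Rotation as R
x,y,z,yaw=map(float,sys.argv[1:5]); o=robot.get_obs()
r=R.from_euler('xyz',o['ee_rot']); t=R.from_euler('xyz',[180,0,yaw],degrees=True)
print('t',o['time'],'pos',(o['tool_pos']*1000).round(1),'yaw',np.degrees(o['ee_rot'][2]).round(2),'w',o['width'],'F',o['wrist_force'].round(1))
s=r.inv().apply(np.array([x,y,z])-o['tool_pos']*1000)
print('turn',(r.inv()*t).as_rotvec(degrees=True).round(2),'shift',s.round(1),'len',np.linalg.norm(s).round(1))
E
python3 go.py 538 -161.5 150 41
python3 -m jog '[[[0,0,6],[-35,36,0],-1],[[0,0,12],[-70,72,0],-1],[[0,0,18],[-105,108,0],-1],[[0,0,25],[-140,144,0],-1],[[0,0,31],[-175,180,0],-1]]'; python3 go.py 538 -161.5 150 41
```

```text
t 0.1 pos [165.9 523.9 204.4] yaw 72.42 w 0.0938483715116152 F [-0.3  0.4  0.4]
turn [2.000e-02 1.100e-01 3.142e+01] shift [-540.9  561.7   55.4] len 781.7
time: 0.6
tool_pos: [0.2846, 0.3022, 0.205]
ee_rot: [3.141, 0.0, 0.719]
wrist_force: [1.2, 0.2, 0.1]
width: 0.0939
t 0.6 pos [284.6 302.2 205. ] yaw 41.21 w 0.09389742767707297 F [1.2 0.2 0.1]
turn [0.01 0.02 0.21] shift [-114.8  515.8   55.2] len 531.3
```

```bash
python3 -m jog '[[[0,0,0],[-10,47,5],-1],[[0,0,0],[-20,94,10],-1],[[0,0,0],[-31,141,15],-1],[[0,0,0],[-42,188,20],-1],[[0,0,0],[-52,235,25],-1]]' >/dev/null; python3 -m jog '[[[0,0,0],[-10,47,5],-1],[[0,0,0],[-20,94,10],-1],[[0,0,0],[-31,141,15],-1],[[0,0,0],[-42,188,20],-1],[[0,0,0],[-52,235,25],-1]]'; python3 go.py 538 -161.5 120 41
```

```text
time: 1.6
tool_pos: [0.5176, -0.1191, 0.1547]
ee_rot: [-3.141, 0.0, 0.722]
wrist_force: [0.6, 0.9, -0.4]
width: 0.094
t 1.6 pos [ 517.6 -119.1  154.7] yaw 41.39 w 0.09396072189323981 F [ 0.6  0.9 -0.4]
turn [-0.05  0.01  0.39] shift [-12.7  45.3  34.7] len 58.5
```

```bash
python3 -m jog '[[[0,0,0],[-7,23,18],-1],[[0,0,0],[-13,45,35],-1],[[0,0,0],[-13,45,35],-1]]'; python3 go.py 538 -161.5 35 41
python3 - <<'E'
from h import *
p,*_=snap('side'); q,*_=snap('top')
a=cv2.resize(p[220:340,330:490],(480,360)); b=cv2.resize(q[160:280,320:480],(480,360))
cv2.imwrite('pics/pre.png',cv2.resize(np.hstack([a,b]),(800,300))[:,:,::-1])
E
```

```text
time: 1.9
tool_pos: [0.5359, -0.1612, 0.1163]
ee_rot: [-3.136, 0.004, 0.72]
wrist_force: [-0.1, 0.2, -0.6]
width: 0.0945
t 1.9 pos [ 535.9 -161.2  116.3] yaw 41.24 w 0.09453723072882896 F [-0.1  0.2 -0.6]
turn [-0.34  0.21  0.24] shift [ 1.7  2.1 81.3] len 81.4
```

View pics/pre.png

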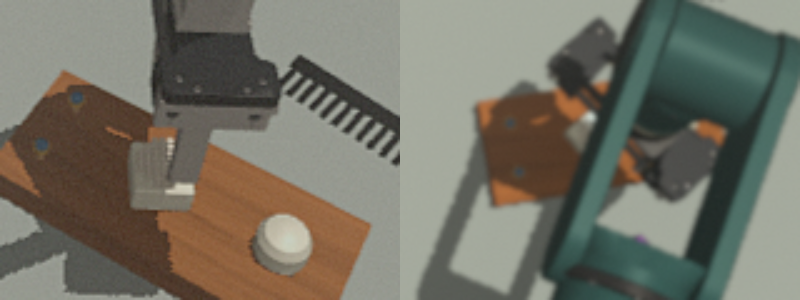

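The gripper is over the head (side-crop about (165,175)), aligned with its sides and clear of the dome. Next is the descent and grip.

```bash
python3 -m jog '[[[0,0,0],[1,1,30],-1],[[0,0,0],[1,1,60],-1],[[0,0,0],[1,1,77],-1],[[0,0,0],[1,1,79],-1],[[0,0,0],[1,1,79],-1]]'; python3 go.py 538 -161.5 35 41
```

```text
time: 2.5
tool_pos: [0.539, -0.1587, 0.0425]
ee_rot: [3.141, -0.001, 0.724]
wrist_force: [0.3, 0.6, 0.4]
width: 0.0939
t 2.5 pos [ 539.  -158.7   42.5] yaw 41.49 w 0.09394479915200543 F [0.3 0.6 0.4]
turn [ 0.04 -0.04  0.49] shift [-2.6  1.4  7.5] len 8.0
```

```bash
python3 -m jog '[[[0,0,0],[-1,1,5],-1],[[0,0,0],[-1,1,5],-1],[[0,0,0],[-1,1,5],-1]]'; python3 go.py 538 -161.5 35 41
```

```text
time: 2.8
tool_pos: [0.5392, -0.1612, 0.0374]
ee_rot: [3.14, -0.001, 0.723]
wrist_force: [0.8, -0.6, -0.5]
width: 0.0937
t 2.8 pos [ 539.2 -161.2   37.4] yaw 41.42 w 0.09373749395815106 F [ 0.8 -0.6 -0.5]
turn [ 0.08 -0.05  0.42] shift [-1.1 -0.5  2.4] len 2.7
```

```bash
python3 -m jog '[[[0,0,0],[0,0,2],-1],[[0,0,0],[0,0,2],0],[[0,0,0],[0,0,2],1],[[0,0,0],[0,0,2],1],[[0,0,0],[0,0,2],1]]'; python3 -m jog '[[[0,0,0],[0,0,0],1],[[0,0,0],[0,0,0],1],[[0,0,0],[0,0,0],1],[[0,0,0],[0,0,0],1],[[0,0,0],[0,0,0],1]]';  python3 go.py 538 -161.5 85 41
```

```text
time: 3.3
tool_pos: [0.5387, -0.1611, 0.0345]
ee_rot: [-3.142, -0.0, 0.723]
wrist_force: [0.3, 0.6, 1.5]
width: 0.0656
time: 3.8
tool_pos: [0.5387, -0.161, 0.0344]
ee_rot: [-3.142, -0.0, 0.723]
wrist_force: [-0.9, -0.4, 0.4]
width: 0.0455
t 3.8 pos [ 538.7 -161.    34.4] yaw 41.42 w 0.04545752614319834 F [-0.9 -0.4  0.4]
turn [-0.   -0.01  0.42] shift [ -0.8  -0.1 -50.6] len 50.6
```

Gripped at 45.5 mm. Lifting.

```bash
python3 -m jog '[[[0,0,0],[0,0,-15],1],[[0,0,0],[0,0,-45],1],[[0,0,0],[0,0,-80],1],[[0,0,0],[0,0,-120],1],[[0,0,0],[0,0,-141],1]]';  python3 go.py 554.5 257.7 175 13
```

```text
time: 4.3
tool_pos: [0.5401, -0.1616, 0.181]
ee_rot: [3.135, -0.003, 0.723]
wrist_force: [-0.1, -0.7, -1.1]
width: 0.0456
t 4.3 pos [ 540.1 -161.6  181. ] yaw 41.42 w 0.045635745914417936 F [-0.1 -0.7 -1.1]
turn [ 0.31 -0.26 28.42] shift [ 288.2 -304.9    5. ] len 419.6
```

```bash
python3 -m jog '[[[0,0,4],[20,-21,0],1],[[0,0,10],[48,-51,0],1],[[0,0,16],[77,-82,0],1],[[0,0,22],[106,-112,0],1],[[0,0,28.4],[135,-143,0],1]]';  python3 go.py 554.5 257.7 175 13
```

```text
time: 4.8
tool_pos: [0.5453, 0.037, 0.1769]
ee_rot: [3.141, -0.002, 0.222]
wrist_force: [0.7, 0.2, -0.2]
width: 0.0456
t 4.8 pos [545.3  37.  176.9] yaw 12.73 w 0.04556960016350545 F [ 0.7  0.2 -0.2]
turn [ 0.02 -0.09 -0.27] shift [  57.7 -213.3    1.9] len 220.9
```

```bash
python3 -m jog '[[[0,0,0],[13,-47,0],1],[[0,0,0],[26,-95,0],1],[[0,0,0],[39,-142,0],1],[[0,0,0],[52,-190,0],1],[[0,0,0],[58,-213,0],1]]' >/dev/null; python3 -m jog '[[[0,0,0],[0,0,0],1],[[0,0,0],[0,0,0],1]]';  python3 go.py 554.5 257.7 160 13
python3 - <<'E'
from h import *
ims=[]
for n in('side','top'):
    p,d,K,T=snap(n); np.savez(n+'2.npz',p=p,d=d,K=K,T=T)
    c=p[100:220,180:340] if n=='side' else p[140:260,170:330]
    ims.append(cv2.resize(c,(400,300),interpolation=cv2.INTER_CUBIC))
cv2.imwrite('pics/over.png',np.hstack(ims)[:,:,::-1])
E
```

```text
time: 5.5
tool_pos: [0.5537, 0.2561, 0.1761]
ee_rot: [3.141, -0.0, 0.228]
wrist_force: [0.8, -0.0, -1.8]
width: 0.0459
t 5.5 pos [553.7 256.1 176.1] yaw 13.08 w 0.04590884705316893 F [ 0.8 -0.  -1.8]
turn [ 0.04 -0.02  0.08] shift [ 1.1 -1.4 16.1] len 16.2
```

View pics/over.png

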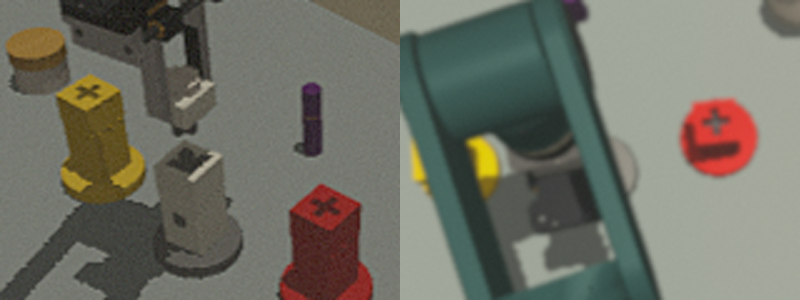

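The side view shows the head's -y face and stem at crop (190,105), directly above the white socket at (190,160), with column and block faces roughly flush. I'll measure their offset from this same image.

```bash
cat > cmp.py <<'E'
import sys; from h import *
z=np.load(sys.argv[1]); zlo=float(sys.argv[2]); p,d,K,T=[z[k] for k in'pdKT']; W=cloud(d,K,T)*1000
s=p.max(-1).astype(int)-p.min(-1)
ox,oy=554.5,257.7
for a in(13.,):
    c,sn=np.cos(np.radians(a)),np.sin(np.radians(a))
    X=(W[...,0]-ox)*c+(W[...,1]-oy)*sn; Y=-(W[...,0]-ox)*sn+(W[...,1]-oy)*c; H=W[...,2]
    for nm,lo,hi in(('col',60,106),('block',zlo+3,zlo+24),('stem',zlo-19,zlo-3)):
        if nm!='stem': m=(abs(Y+23)<6)&(abs(X)<35)&(H>lo)&(H<hi)&(s<60)
        else: m=(abs(Y)<22)&(abs(X)<22)&(H>lo)&(H<hi)&(s<60)
        # -y face plane, robust
        x,y=X[m],Y[m]
        core=abs(x)<18
        f=np.polyfit(x[core],y[core],1)
        print(nm,m.sum(),'faceY med',np.median(y[core]).round(2),'slope deg',np.degrees(np.arctan(f[0])).round(1),'X pct',np.percentile(x,[0,2,98,100]).round(1),'Y',np.percentile(y,[0,2,98,100]).round(1))
        v=np.where(m); 
        if nm=='stem': print(' H',np.percentile(H[m],[0,5,95,100]).round(1))
    m=(abs(Y)<28)&(abs(X)<28)&(H>108)&(H<117); print('coltop',m.sum(),'Y',np.percentile(Y[m],[1,99]).round(1),'X',np.percentile(X[m],[1,99]).round(1),H[m].mean().round(1))
E
python3 cmp.py side2.npz 172
```

```text
col 206 faceY med -21.43 slope deg 1.1 X pct [-24.9 -24.1  20.5  22.2] Y [-23.3 -22.9 -17.5 -17.2]
block 141 faceY med -23.89 slope deg 0.6 X pct [-28.3 -27.7  16.9  19.9] Y [-26.  -25.4 -17.6 -17.3]
stem 21 faceY med -4.04 slope deg -45.6 X pct [-17.  -16.7  -0.9   0.4] Y [-14.5 -14.4   2.4   2.6]
 H [153.1 153.2 159.6 159.7]
coltop 228 Y [-21.9  24.7] X [-24.6  22. ] 110.2
```

Run:
```python
import numpy as np,cv2
z=np.load('side2.npz'); p=z['p'][125:195,225:285]
cv2.imwrite('pics/zoom.png',cv2.resize(p,(510,595),interpolation=cv2.INTER_CUBIC)[:,:,::-1])
```

```text
(no output)
```

View pics/zoom.png

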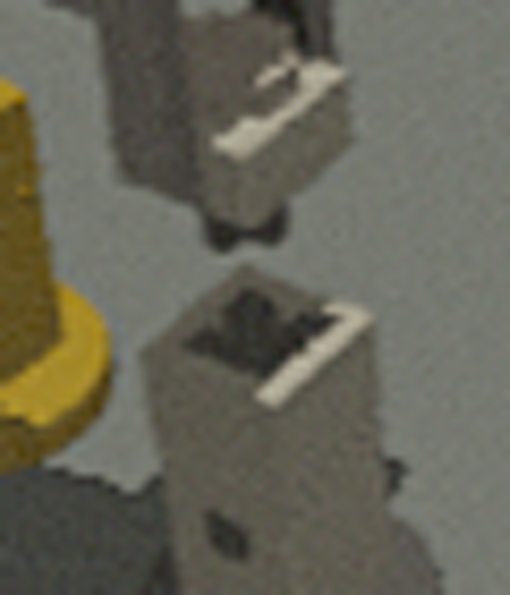

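Same-image comparison puts the head about 2 to 3 mm short in both handle axes. I'll correct by 2 mm, lower to just above the mouth, and re-measure with averaged frames.

```bash
python3 -m jog '[[[0,0,0],[2,-2,15],1],[[0,0,0],[2,-2,29],1],[[0,0,0],[2,-2,29],1],[[0,0,0],[2,-2,29],1]]';  python3 go.py 554.5 257.7 146 13
python3 - <<'E'
from h import *
P=[];D=[]
for i in range(12):
    p,d,K,T=snap('side'); P.append(p.astype(float)); D.append(np.where(d>0,d,np.nan))
p=np.mean(P,0); D=np.array(D); print('depth noise',np.nanmedian(np.nanstd(D,0)[130:190,240:270]))
d=np.nanmedian(D,0); np.savez('side3.npz',p=p,d=np.nan_to_num(d),K=K,T=T)
cv2.imwrite('pics/zoom3.png',cv2.resize(p[128:188,230:280],(500,600),interpolation=cv2.INTER_CUBIC)[:,:,::-1].clip(0,255))
E
python3 cmp.py side3.npz 142
```

```text
time: 6.0
tool_pos: [0.5547, 0.2578, 0.145]
ee_rot: [3.141, 0.003, 0.227]
wrist_force: [-0.0, -0.5, -0.7]
width: 0.0456
t 6.0 pos [554.7 257.8 145. ] yaw 12.98 w 0.04559532875952665 F [-0.  -0.5 -0.7]
turn [ 0.01  0.16 -0.02] shift [-0.2  0.  -1. ] len 1.0
depth noise 0.0017003671
col 203 faceY med -21.28 slope deg 0.3 X pct [-24.3 -23.6  20.9  22.9] Y [-22.  -21.8 -18.1 -17. ]
block 119 faceY med -21.86 slope deg -1.0 X pct [-24.7 -24.4  19.4  21. ] Y [-22.9 -22.4 -18.2 -17. ]
stem 18 faceY med -5.07 slope deg -44.1 X pct [-14.6 -14.5   1.4   1.5] Y [-12.9 -12.7   1.9   2.2]
 H [123.1 123.4 131.6 132.2]
coltop 182 Y [-21.3  24. ] X [-24.  22.] 110.1[ WARN:0@12.719] global loadsave.cpp:1063 imwrite_ Unsupported depth image for selected encoder is fallbacked to CV_8U.
```

View pics/zoom3.png

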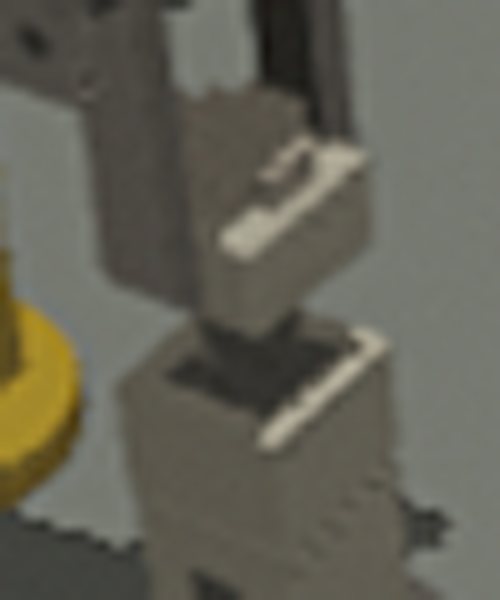

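Remaining offsets from the averaged frames are X about +1.3 mm and Y about +0.5 mm, with yaw within 1°. The tapered tip tolerates 2 mm, so I'll correct and descend gently while watching the force.

```bash
python3 -m jog '[[[0,0,0],[1.4,-0.4,0],1],[[0,0,0],[1.4,-0.4,4],1],[[0,0,0],[1.4,-0.4,7],1],[[0,0,0],[1.4,-0.4,9],1],[[0,0,0],[1.4,-0.4,9],1]]';  python3 go.py 554.5 257.7 130 13
```

```text
time: 7.1
tool_pos: [0.5562, 0.2591, 0.1367]
ee_rot: [3.142, 0.001, 0.227]
wrist_force: [0.9, -0.1, -0.1]
width: 0.0457
t 7.1 pos [556.2 259.1 136.7] yaw 13.02 w 0.04568868846183523 F [ 0.9 -0.1 -0.1]
turn [0.01 0.07 0.02] shift [-2.   0.9  6.7] len 7.0
```

```bash
python3 -m jog '[[[0,0,0],[0,0,2],1],[[0,0,0],[0,0,3],1],[[0,0,0],[0,0,3],1]]'; python3 -m jog '[[[0,0,0],[0,0,2],1],[[0,0,0],[0,0,4],1],[[0,0,0],[0,0,4],1]]'
```

```text
time: 7.4
tool_pos: [0.5565, 0.2592, 0.1343]
ee_rot: [-3.142, 0.0, 0.227]
wrist_force: [-0.0, -0.2, -0.4]
width: 0.0457
time: 7.7
tool_pos: [0.5564, 0.2591, 0.13]
ee_rot: [3.142, 0.001, 0.227]
wrist_force: [-0.5, 0.8, -0.7]
width: 0.0458
```

No contact force, and the tip is about 8 mm below the mouth, so the stem has meshed. I'll continue to the plunger.

```bash
python3 -m jog '[[[0,0,0],[0,0,3],1],[[0,0,0],[0,0,6],1],[[0,0,0],[0,0,6],1]]'; python3 -m jog '[[[0,0,0],[0,0,2],1],[[0,0,0],[0,0,4],1],[[0,0,0],[0,0,4],1]]'
```

```text
time: 8.0
tool_pos: [0.5562, 0.2591, 0.1237]
ee_rot: [3.141, 0.001, 0.227]
wrist_force: [0.3, -0.0, -0.4]
width: 0.0458
time: 8.3
tool_pos: [0.5567, 0.2593, 0.1214]
ee_rot: [-3.141, -0.001, 0.227]
wrist_force: [-1.6, -0.6, 4.1]
width: 0.0459
```

```bash
python3 -m jog '[[[0,0,0],[0,0,2],1],[[0,0,0],[0,0,3],1],[[0,0,0],[0,0,3],1]]'; python3 -m jog '[[[0,0,0],[0,0,2],1],[[0,0,0],[0,0,3],1],[[0,0,0],[0,0,3],1]]'
```

```text
time: 8.6
tool_pos: [0.5568, 0.2593, 0.119]
ee_rot: [-3.141, -0.001, 0.227]
wrist_force: [-2.4, -0.8, 7.5]
width: 0.0455
time: 8.9
tool_pos: [0.5568, 0.2593, 0.1168]
ee_rot: [-3.141, -0.002, 0.227]
wrist_force: [-2.9, -1.5, 9.6]
width: 0.0462
```

```bash
python3 -m jog '[[[0,0,0],[-0.5,0.2,1],1],[[0,0,0],[-0.6,0.2,2],1],[[0,0,0],[-0.6,0.2,2],1],[[0,0,0],[-0.6,0.2,2],1]]'; python3 -m jog '[[[0,0,0],[0,0,1],1],[[0,0,0],[0,0,2],1],[[0,0,0],[0,0,2],1],[[0,0,0],[0,0,2],1]]'
```

```text
time: 9.3
tool_pos: [0.5567, 0.2593, 0.1165]
ee_rot: [-3.141, -0.004, 0.227]
wrist_force: [-5.6, -1.5, 13.8]
width: 0.0458
time: 9.7
tool_pos: [0.5567, 0.2593, 0.1165]
ee_rot: [-3.141, -0.005, 0.227]
wrist_force: [-6.3, -2.6, 19.1]
width: 0.0458
```

The descent stopped hard at z = 116.5 mm (predicted home 116.4), with force rising to 19 N, above the spring's 10.8 N. One visual check before handing in.

Run:
```python
from h import *
p,d,K,T=snap('side'); W=cloud(d,K,T)
cv2.imwrite('pics/end.png',np.hstack([cv2.resize(p[120:216,225:305],(400,480),interpolation=cv2.INTER_CUBIC),cv2.resize(p,(400,250))[np.r_[0:250,np.full(230,249)]]])[:,:,::-1])
print(robot.get_obs()['wrist_force'],robot.get_obs()['tool_pos'],robot.get_obs()['width'])
```

```text
[-6.65777274 -2.20438916 19.78665649] [0.55675406 0.25927304 0.11645233] 0.04603908640164876
```

View pics/end.png

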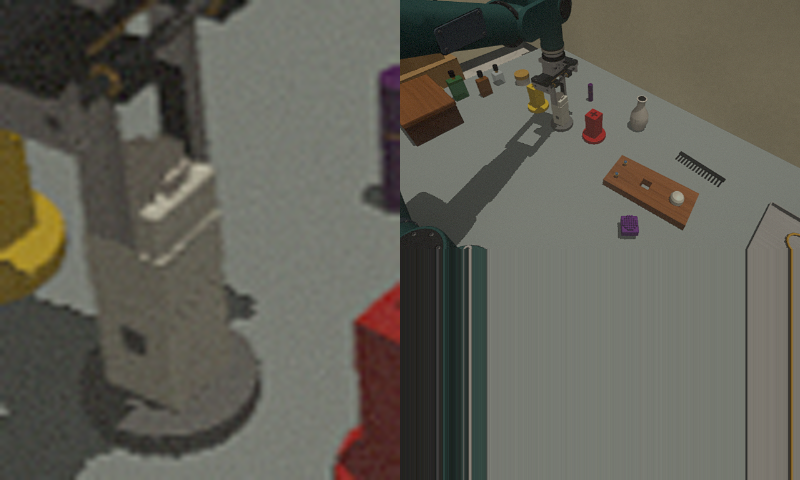

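The block sits flush on the white column, with the seam at crop (185,235). The well in the board is empty, and the dome, vase, comb and kajal case look undisturbed. Handing in.

```bash
python3 -c "
from bench import close_job; print(close_job())"
```

```text
the job is handed in; nothing more can be done
None
```

The white bristle head is pressed fully home in the white handle's socket, and I handed the job in with the gripper still holding it down. I lifted it out of the board, turned it 28° to match the socket, and fine-aligned it with the side camera. The handover came at about 10 s, and no verdict is reported.

- **Meshing:** the stem went in with no noticeable force, and the spring first pushed back with the tool (TCP) at about 122 mm.
- **Fully home:** the tool stopped hard at 116.5 mm against a predicted 116.4 mm. The downward force then rose to 19.8 N, above the spring's 10.8 N.
- **Grip and tilt:** the fingers are on the block at 46.0 mm opening, and the tool is tilted about 0.005 rad.
- **Final picture:** the block is flush on the column. The board's well is empty, and the smooth head, vase, comb and kajal case look unmoved by eye.

**Disagreements:**
- The top and side cameras differed by 2 to 3 mm on the socket's position, so I aligned using offsets within single side images.
- A sideways force of about 7 N remained at the end, probably the stem resting against a slot wall; I did not remove it.
- I had no direct reading of the plunger itself.

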